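# Turn the ink carousel to the square can

### The job

Turn the ink carousel by pushing the upright pegs on its rim with the fingers, gently and without gripping anything, until the square can stands at the front, in line with the steel pointer on the table. Do not touch or lift the can or the round tins, which must ride along standing, and leave the roller, bottle and pot where they are. Then take the hand away and let the carousel rest there.

Things in the scene. Friction and masses are not known exactly. Their poses are not given: they have to be found in the camera images.
- foot: fixed dark steel foot of the ink carousel, a 220 mm disc 14 mm high under the turntable. Origin on the turning axis at the work surface. Its -x axis is the front: a flat steel pointer 22 mm wide and 6 mm thick lies on the table along -x, with a diamond-shaped tip; it shows beyond the rim from 158 to 246 mm from the axis
- turntable: plywood disc 316 mm across, 12 mm thick, its top 26 mm above the table; turns freely either way about the vertical axis, no stops. Origin on the axis at its underside. 8 upright finger pegs on the rim: one on its +x axis, then every 45 degrees (see peg0_top). The bearing drags (0.2 Nm, 1.4 N at a peg; plus 0.06 Nm s/rad): it stays where left. A 30 mm tall steel stub stands in the middle
- peg0_top (a point): centre of the top of the peg on the turntable's +x axis, 145 mm from the axis, 66 mm above the table. All 8 pegs are alike: upright wooden dowels, 16 mm in diameter, 40 mm tall above the disc, fixed to it
- can_mid (a point): the square ink can: metal, 42 x 42 mm, 44 mm high, with a 22 mm round black cap 10 mm high on top (cap top 80 mm above the table); the only square container on the disc. It stands loose on the disc, about 75 mm from the axis; this point is its centre, 22 mm above the disc top
- tin0_mid (a point): one of four identical round metal ink tins, 49 mm across, 40 mm high, loose on the disc; this point is its centre, 20 mm above the disc top. Only the disc carries it; not to be touched
- tin1_mid (a point): one of four identical round metal ink tins, 49 mm across, 40 mm high, loose on the disc; this point is its centre, 20 mm above the disc top. Only the disc carries it; not to be touched
- tin2_mid (a point): one of four identical round metal ink tins, 49 mm across, 40 mm high, loose on the disc; this point is its centre, 20 mm above the disc top. Only the disc carries it; not to be touched
- tin3_mid (a point): one of four identical round metal ink tins, 49 mm across, 40 mm high, loose on the disc; this point is its centre, 20 mm above the disc top. Only the disc carries it; not to be touched
- brayer: bystander: ink roller with green frame and wooden handle, lying right of the carousel (as seen from the robot), about 165 mm long, 72 mm wide, 42 mm high; origin under the roller, handle along its -x
- bottle: bystander: green bottle, 64 mm across, 130 mm high, left of the carousel; origin at the centre of its underside
- pot: bystander: open steel pot, 80 mm across, 85 mm high, left of the carousel; origin at the centre of its underside
Not all that is in view belongs to the job. Leave any brown or turquoise look-alike of the part that bears tin2_mid alone.

How it is judged:
By the outcome, as a careful person would: the job done as asked, in the order asked, and still so for the second after the job is handed in, with the robot touching nothing.
It also fails if it takes over 69 s, if anything falls off the work surface, if the arm or the gripper's body presses on something with over 40 N, if the wrist force passes 120 N, or if a joint passes its speed limit or range.

### The arm

A 7-joint arm with a two-finger parallel gripper is mounted at the origin on the work surface. World frame = base frame: x ahead of the robot, y to its left, z up, the work surface at z = 0. Lengths are in m, angles in rad, forces in N, time in s.
With the tool pointing down it reaches from about 0.4 to 0.85 m from the base axis. Payload 4.5 kg.
Tool frame: the origin (TCP) lies at the very end of the fingers, on their centre line; the grasp point (between the pads) lies 19 mm behind it (r.grasp_offset is the distance from the TCP to the grasp point, in m); z points along the fingers, y is the line along which they close (so a half turn about z gives the same grasp; the last joint's range is limited). The gripper opens to 85 mm and grips with 20 to 120 N. Pads are 22 mm wide; open, the fingers measure 114 mm over their backs; the gripper's body (76 mm by 85 mm) begins 54 mm behind the grasp point. The pads swing forward as they close: fully open they stand 13 mm farther back than shut.
Start: joints at [1.295, 0.689, -0.195, 1.565, 0.157, 0.902, -0.215], TCP at [0.191, -0.595, 0.204] pointing down, gripper open.
Joint ranges: [-3.01, 3.01], [-0.46, 2.08], [-1.47, 1.51], [0.13, 2.56], [-1, 4.14], [0.04, 2.09], [-2.66, 2.66]. Speed limits (rad/s): [2.57, 2.57, 3.14, 3.14, 3.14, 3.14, 3.14].

### API

Orientations are given as a unit quaternion [x, y, z, w].
In Python, from rig import sensors, vision, order, r gives the robot as it stands.
- The arm moves only by the tool servo_tool, never from a script. Its argument "series" is a list of rows, each a list of 7 numbers: the shift along the tool's x, y, z normalised to -1 to 1, where 1 is 200 mm, then the turn, a rotation vector about the tool's x, y, z normalised to -1 to 1, where 1 is 1.5 rad, then the opening, from 0 (shut) to 1 (fully open). A call has 1 to 20 rows; each row is the pose to reach, as a shift and turn from the pose commanded when the call began, along the tool's axes at that moment; what a row does not reach only later rows make up. A row lasts 1/12 s, in which the tool goes at most 41.7 mm and 7.16 degrees, less where a joint would pass 70% of its speed; a pose out of reach is approached as far as the arm can. A call with a number of a shift or a turn outside -1 to 1 is refused whole. A call with a gripper value outside its range is refused whole. The fingers move at their own pace and stop on an object; "grip_force" is the grip in N (left out, the last holds). Time passes only in rows, so rows that repeat a pose let the fingers close. It gives the time, the measured TCP pose, the force, the opening and the grip force at its end, in the units of the state.
- sensors.state(): the state, without advancing time (a new reading comes with each control period).
- vision.capture(name): name is "scene" or "side" or "wrist"; returns a dict with "pixels" (420x560x3 uint8, blue, green, red), "fx", "fy", "cx", "cy" (pixels), "xyz" and "rotation" of the camera in the world. Camera axes: x right, y up, looking along -z (the intrinsics and any distortion apply to the point x, -y, -z); pixel columns grow to the right and rows downward; lengths in m; the calibration is good to about 2 mm. A picture is of the moment at which its call begins. There is no depth.
- order.sign_off(): hands the job in; it is judged then, once.
The state is a dict: "clock": time; "qpos": joint angles; "dq": joint speeds; "joint_efforts": joint torques, N m; "ee_pos": TCP position; "orientation": TCP orientation; "contact_force": force on the tool from outside, world axes, zero at the start; "moment": the same for the moment, N m; "finger_gap": finger opening in m; "grasp_force": force on a finger pad.
Only numpy, scipy, OpenCV 4.12 (cv2) and the standard library are available. Lean on these libraries where they do the work, as an engineer would, in place of code of your own. Each camera call takes 0.05 s, during which the arm holds its last target. There are 200 camera calls.

## Working session

There is one attempt and no reset: what is moved stays moved. The work goes in short steps, Python scripts to look and compute and a tool call to move; the robot and the scene stay as the last step left them, time stands still between calls to the robot, and variables do not carry over. Pictures are saved under pics/ and viewed, at most 10 in all, crops included, and the job is handed in when it is done.

Besides the shell and the picture viewer there is one more tool, called as name(argument=value, ...), one argument or row to a line, values as JSON. servo_tool: Moves the arm, as the interface text tells. Scaled input: -1 to 1 covers 200 mm each way for a shift and 1.5 rad each way for a turn. Its arguments: {"type":"object","properties":{"series":{"type":"array"},"grip_force":{"type":"number"}},"required":["series"]}

```bash
mkdir -p pics; ls; cat > h.py <<'E'
import numpy as np,cv2
from rig import sensors,vision,order,r
def ray(c,u,v):
    d=np.array([(u-c["cx"])/c["fx"],-(v-c["cy"])/c["fy"],-1.0])
    return np.array(c["xyz"]),np.array(c["rotation"])@d
def plane(c,u,v,z):
    o,d=ray(c,u,v); return o+d*(z-o[2])/d[2]
def proj(c,p):
    q=np.array(c["rotation"]).T@(np.array(p)-np.array(c["xyz"])); return c["cx"]-c["fx"]*q[0]/q[2], c["cy"]+c["fy"]*q[1]/q[2]
E
python3 - <<'E'
from h import *
import pickle
for n in("scene","side"):
    c=vision.capture(n); cv2.imwrite(f"pics/{n}0.png",c["pixels"]); pickle.dump(c,open(n+"0.pkl","wb"))
    print({k:v for k,v in c.items() if k!="pixels"})
print(sensors.state())
E
```

```text
pics
{'fx': 379.60223992310495, 'fy': 379.60223992310495, 'cx': 282.67585269217153, 'cy': 213.02269664907712, 'xyz': array([ 1.03468736, -0.47775978,  0.65500545]), 'rotation': array([0.38394623, 0.1418911 , 0.30504285, 0.85988434])}
{'fx': 479.19130443893994, 'fy': 479.19130443893994, 'cx': 281.9130839439698, 'cy': 212.84202349812193, 'xyz': array([0.44766405, 0.77519521, 0.80607089]), 'rotation': array([-0.04341826,  0.38209059,  0.91824981, -0.09454586])}
{'clock': 0.1, 'qpos': array([ 1.29479945,  0.68993445, -0.19453788,  1.5662528 ,  0.1573063 ,
        0.90250929, -0.21509669]), 'dq': array([-0.00013809, -0.00253655, -0.00128295, -0.00032814,  0.00245323,
       -0.00092803,  0.00013962]), 'joint_efforts': array([-3.51730567e-03, -5.40598476e+01, -1.27150275e+00, -1.58982843e+01,
        9.39297111e-03,  4.45957761e-03,  3.22514870e-05]), 'ee_pos': array([ 0.19030625, -0.59464786,  0.20343991]), 'orientation': array([ 9.88019217e-01,  1.54328529e-01, -1.89432725e-04, -8.34150342e-04]), 'contact_force': array([ 0.07889713, -0.07270752, -0.71221203]), 'moment': array([ 0.04256744, -0.01306672, -0.01552787]), 'grasp_force': 0.0, 'finger_gap': 0.08536311719916313}
```

```bash
sed -i 's/^def ray/from scipy.spatial.transform import Rotation\ndef RM(c): return Rotation.from_quat(c["rotation"]).as_matrix()\ndef ray/; s/np.array(c\["rotation"\])/RM(c)/' h.py; sed -n 1,12p h.py
```

```text
import numpy as np,cv2
from rig import sensors,vision,order,r
from scipy.spatial.transform import Rotation
def RM(c): return Rotation.from_quat(c["rotation"]).as_matrix()
def ray(c,u,v):
    d=np.array([(u-c["cx"])/c["fx"],-(v-c["cy"])/c["fy"],-1.0])
    return np.array(c["xyz"]),RM(c)@d
def plane(c,u,v,z):
    o,d=ray(c,u,v); return o+d*(z-o[2])/d[2]
def proj(c,p):
    q=RM(c).T@(np.array(p)-np.array(c["xyz"])); return c["cx"]-c["fx"]*q[0]/q[2], c["cy"]+c["fy"]*q[1]/q[2]
```

View pics/scene0.png

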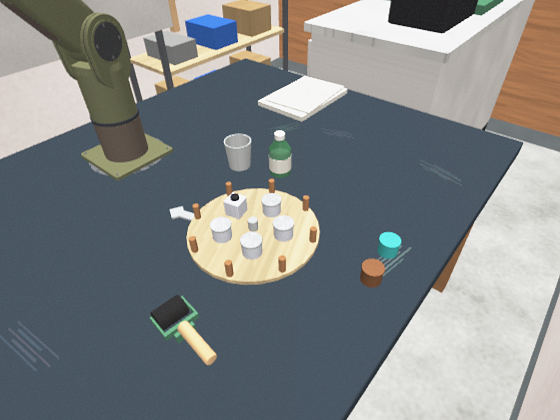

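View pics/side0.png

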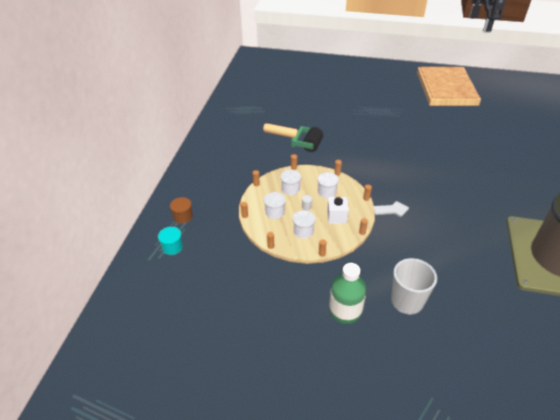

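Scene: disc centre near (253,232), square can with black cap at (235,205), pointer at (182,213). Side view: can at (338,209), pointer tip at (402,209). The brown and turquoise tins (372,272)/(389,245) are look-alikes off the disc. I leave them alone.

```bash
cat > m.py <<'E'
from h import *
from scipy.optimize import least_squares
def comps(m,lo,hi):
    n,l,s,ce=cv2.connectedComponentsWithStats(m.astype(np.uint8))
    return [(s[i],ce[i],l==i) for i in range(1,n) if lo<=s[i][4]<=hi]
def measure(c):
    im=c["pixels"]; hsv=cv2.cvtColor(im,cv2.COLOR_BGR2HSV); H,S,V=[hsv[...,i].astype(int) for i in range(3)]
    P=[]
    for s,ce,m in comps((H<=14)&(S>140)&(V>50)&(V<220),25,400):
        p=plane(c,ce[0],ce[1],.046)   # peg mid height
        P.append([*p[:2],*ce,s[4]])
    return np.array(P),hsv
def circ(P,rad):
    f=lambda q:np.hypot(P[:,0]-q[0],P[:,1]-q[1])-rad
    s=least_squares(f,P[:,:2].mean(0),loss="soft_l1",f_scale=.003);return s.x,f(s.x)
E
python3 - <<'E'
from m import *
import pickle
np.set_printoptions(precision=4,suppress=True)
for n,C0 in(("scene",(253,232)),("side",(307,210))):
    c=pickle.load(open(n+"0.pkl","rb"))
    P,hsv=measure(c); c0=plane(c,*C0,.026)[:2]; print(n,c0)
    P=P[np.abs(np.hypot(*(P[:,:2]-c0).T)-.145)<.02]
    C,res=circ(P,.145); d=P[:,:2]-C; a=np.degrees(np.arctan2(d[:,1],d[:,0]))
    ph=np.degrees(np.angle(np.exp(8j*np.radians(a)).sum()))/8
    print("C",C,"res",res,"ang",a,"phase mod45",ph)
    k=(hsv[...,2]<60); 
    for s,ce,m in comps(k,15,300):
        p=plane(c,*ce,.076)
        if np.hypot(*(p[:2]-C))<.12: print("cap",ce,s[4],p,np.hypot(*(p[:2]-C)),np.degrees(np.arctan2(*(p[:2]-C)[::-1])))
    w=(hsv[...,1]<50)&(hsv[...,2]>110)
    for s,ce,m in comps(w,40,600):
        p=plane(c,*ce,.006); q=p[:2]-C
        if .14<np.hypot(*q)<.27: print("ptr?",ce,s[4],p,np.hypot(*q),np.degrees(np.arctan2(q[1],q[0])))
        p=plane(c,*ce,.05);q=p[:2]-C
        if np.hypot(*q)<.13: print("tin?",ce,s[4],p,np.hypot(*q),np.degrees(np.arctan2(q[1],q[0])))
    for col,lo,hi in(("green",40,85),):
        for s,ce,m in comps((hsv[...,0]>40)&(hsv[...,0]<85)&(hsv[...,1]>100),60,4000): print("green",ce,s,plane(c,*ce,.03))
c=pickle.load(open("side0.pkl","rb"));print("bottle cap",plane(c,351,272,.128),"pot rim",plane(c,413,276,.085))
c=pickle.load(open("scene0.pkl","rb"));print("bottle cap",plane(c,280,136,.128),"pot rim",plane(c,238,142,.085),'brayer',plane(c,152,318,0),plane(c,180,298,0.03),plane(c,212,357,0.02))
E
```

```text
scene [ 0.5702 -0.031 ]Traceback (most recent call last):
  File "<stdin>", line 7, in <module>
IndexError: too many indices for array: array is 1-dimensional, but 2 were indexed
```

```bash
python3 - <<'E'
from m import *
import pickle
c=pickle.load(open("scene0.pkl","rb"));h=cv2.cvtColor(c["pixels"],cv2.COLOR_BGR2HSV)
print(h[260:278,229].tolist()); print(h[192:206,235].tolist(),h[213,176:186].tolist())
c=pickle.load(open("side0.pkl","rb"));h=cv2.cvtColor(c["pixels"],cv2.COLOR_BGR2HSV)
print(h[232:250,270].tolist());print(h[196:209,338].tolist(),h[209,395:405].tolist())
E
```

```text
[[14, 121, 224], [14, 130, 222], [14, 129, 224], [15, 129, 227], [13, 131, 218], [13, 128, 170], [14, 133, 153], [13, 131, 156], [14, 135, 153], [13, 130, 157], [13, 131, 154], [13, 132, 153], [13, 133, 151], [13, 132, 151], [14, 132, 147], [13, 135, 147], [13, 121, 160], [21, 75, 235]]
[[22, 68, 236], [18, 65, 164], [120, 28, 54], [128, 16, 63], [135, 7, 69], [140, 11, 70], [130, 13, 58], [150, 14, 36], [128, 57, 18], [111, 14, 243], [0, 0, 251], [120, 1, 248], [120, 1, 248], [110, 3, 246]] [[100, 3, 241], [98, 4, 241], [105, 4, 241], [105, 4, 241], [100, 3, 241], [113, 4, 240], [100, 3, 241], [105, 2, 242], [100, 3, 242], [100, 3, 242]]
[[15, 130, 226], [14, 147, 222], [14, 151, 220], [14, 153, 217], [14, 154, 209], [14, 155, 193], [13, 157, 182], [13, 156, 181], [14, 158, 181], [14, 157, 183], [13, 157, 187], [13, 157, 188], [14, 156, 190], [14, 156, 189], [14, 156, 190], [14, 151, 193], [15, 124, 211], [19, 91, 232]]
[[18, 86, 202], [16, 77, 139], [16, 48, 80], [165, 9, 58], [140, 13, 58], [150, 9, 58], [150, 13, 58], [150, 14, 55], [150, 8, 68], [125, 19, 148], [120, 10, 235], [120, 4, 246], [120, 2, 246]] [[113, 4, 232], [113, 4, 231], [113, 4, 231], [120, 3, 230], [120, 4, 231], [113, 4, 231], [113, 4, 232], [120, 4, 232], [120, 3, 232], [120, 4, 232]]
```

```bash
sed -i 's/(H<=14)&(S>140)&(V>50)&(V<220)/(H<=17)\&(S>110)/' m.py
cat > a.py <<'E'
from m import *
import pickle
np.set_printoptions(precision=4,suppress=True)
for n,C0 in(("scene",(253,232)),("side",(307,210))):
    c=pickle.load(open(n+"0.pkl","rb"))
    P,hsv=measure(c); c0=plane(c,*C0,.026)[:2]; print(n,c0)
    P=P[np.abs(np.hypot(*(P[:,:2]-c0).T)-.145)<.02]
    C,res=circ(P,.145); d=P[:,:2]-C; a=np.degrees(np.arctan2(d[:,1],d[:,0]))
    ph=np.degrees(np.angle(np.exp(8j*np.radians(a)).sum()))/8
    print("C",C,"res",res,"ang",a,"phase mod45",ph)
    hue,S,V=hsv[...,0],hsv[...,1],hsv[...,2]
    for s,ce,m in comps((V<90)&(S<70),15,300):
        p=plane(c,*ce,.076); q=p[:2]-C
        if np.hypot(*q)<.12: print("cap",ce,s[4],p,np.hypot(*q),np.degrees(np.arctan2(q[1],q[0])))
    for s,ce,m in comps((S<30)&(V>150),40,900):
        p=plane(c,*ce,.006); q=p[:2]-C
        if .14<np.hypot(*q)<.27:
            v,u=np.nonzero(m); X=np.array([plane(c,a,b,.006)[:2] for a,b in zip(u,v)])-C; R=np.hypot(*X.T)
            print("ptr?",ce,s[4],np.hypot(*q),np.degrees(np.arctan2(q[1],q[0])),R.min(),R.max(),"tip ang",np.degrees(np.arctan2(*X[R.argmax()][::-1])))
        p=plane(c,*ce,.05);q=p[:2]-C
        if np.hypot(*q)<.13: print("tin?",ce,s[4],p,np.hypot(*q),np.degrees(np.arctan2(q[1],q[0])))
    for s,ce,m in comps((hue>40)&(hue<85)&(S>100),60,4000): print("green",ce,s,plane(c,*ce,.03))
c=pickle.load(open("side0.pkl","rb"));print("bottle cap",plane(c,351,272,.128),"pot rim",plane(c,413,276,.085))
c=pickle.load(open("scene0.pkl","rb"));print("bottle cap",plane(c,280,136,.128),"pot rim",plane(c,238,142,.085),'brayer',plane(c,152,318,0),plane(c,180,298,0.03),plane(c,212,357,0.02))
E
python3 a.py
```

```text
scene [ 0.5702 -0.031 ]
C [ 0.5606 -0.0207] res [ 0.0011  0.0034  0.0001 -0.0002  0.0007  0.0006  0.0018  0.0012] ang [ 113.009   157.6342   67.6573 -156.8644   22.5336 -111.7311  -22.3455
  -66.9842] phase mod45 -22.13640871162732
cap [234.3913 196.8478] 46 [ 0.49   -0.0056  0.076 ] 0.07217773610774063 167.9157313822321
tin? [235.2458 206.0072] 415 [ 0.4923 -0.0084  0.05  ] 0.06937380440651716 169.8015314744009
tin? [277.5494 216.6632] 861 [0.5982 0.0266 0.05  ] 0.06048354206201125 51.49270995486402
ptr? [180.7982 212.9817] 218 0.20745000809336797 -162.79583075020287 0.16969681498024414 0.24277016352809236 tip ang -162.47976317654758
tin? [221.0169 229.1716] 472 [ 0.5244 -0.0872  0.05  ] 0.07568367905107172 -118.54442762311682
tin? [251.451  240.5827] 623 [ 0.6037 -0.0702  0.05  ] 0.06562070005876973 -48.93852890981351
green [279.7273 145.0364] [270 141  21  10 110] [0.3771 0.3011 0.03  ]
side [ 0.5608 -0.0138]
C [ 0.5644 -0.0238] res [0.0014 0.0012 0.0008 0.0007 0.0007 0.0009 0.0012 0.0014] ang [ -67.2595 -112.1644  -22.0864 -157.2221   23.0622  157.5929   67.84
  112.6571] phase m
[... 414 characters left out ...]
285 ] 628 [0.5588 0.0407 0.05  ] 0.06477059338949209 94.92951373839456
ptr? [391.2861 208.7994] 339 0.20420528427073692 -164.59017570027254 0.16271648854046755 0.24541353157247406 tip ang -163.8046214740803
ptr? [350.9739 271.2612] 268 0.19643784039053164 128.72980170428946 0.1736925322248579 0.21879761680445892 tip ang 126.93870300351655
green [301.1275 139.    ] [292 127  20  21 149] [ 0.6229 -0.2786  0.03  ]
green [348.4069 288.9759] [333 275  32  29 580] [0.4419 0.1941 0.03  ]
bottle cap [0.4422 0.2295 0.128 ] pot rim [0.3267 0.181  0.085 ]
bottle cap [0.4515 0.2148 0.128 ] pot rim [0.3308 0.1709 0.085 ] brayer [ 0.5596 -0.3177  0.    ] [ 0.5867 -0.2621  0.03  ] [ 0.7229 -0.304   0.02  ]
```

servo_tool(
  series=[
    [0.1,-0.083,0,0,0,0,0],
    [0.22,-0.183,0,0,0,0,0],
    [0.36,-0.3,0,0,0,0,0],
    [0.5,-0.415,0,0,0,0,0],
    [0.64,-0.53,0,0,0,0,0],
    [0.78,-0.647,0,0,0,0,0],
    [0.9,-0.747,0,0,0,0,0],
    [1,-0.83,0,0,0,0,0],
  ],
)

```text
clock: 0.77
ee_pos: [0.3316, -0.3734, 0.2041]
orientation: [0.988, 0.155, 0.0, -0.001]
contact_force: [1.0, -0.0, 0.4]
finger_gap: -0.0003
grasp_force: 0.0
```

servo_tool(
  series=[
    [0.12,-0.1,0,0,0,0,0],
    [0.26,-0.216,0,0,0,0,0],
    [0.4,-0.33,0,0,0,0,0],
    [0.54,-0.45,0,0,0,0,0],
    [0.68,-0.564,0,0,0,0,0],
    [0.82,-0.68,0,0,0,0,0],
    [0.94,-0.78,0,0,0,0,0],
    [1,-0.83,0,0,0,0,0],
  ],
)

```text
clock: 1.43
ee_pos: [0.4727, -0.1522, 0.2041]
orientation: [0.988, 0.157, 0.001, -0.001]
contact_force: [0.3, -0.0, 0.4]
finger_gap: 0.0002
grasp_force: 0.0
```

servo_tool(
  series=[
    [0.02,-0.02,0,0,0,0.06,0],
    [0.05,-0.05,0,0,0,0.12,0],
    [0.05,-0.05,0,0,0,0.18,0],
    [0.05,-0.05,0,0,0,0.24,0],
    [0.05,-0.05,0,0,0,0.291,0],
    [0.05,-0.05,0,0,0,0.291,0],
    [0.05,-0.05,0,0,0,0.291,0],
  ],
)

```text
clock: 2.02
ee_pos: [0.4766, -0.1444, 0.204]
orientation: [0.998, -0.062, -0.0, 0.0]
contact_force: [0.5, -0.8, 0.4]
finger_gap: 0.0001
grasp_force: 0.0
```

```bash
python3 - <<'E'
from h import *
c=vision.capture("wrist"); cv2.imwrite("pics/w1.png",c["pixels"])
import pickle; pickle.dump(c,open("w1.pkl","wb"))
s=sensors.state(); print(s["clock"],s["ee_pos"],Rotation.from_quat(s["orientation"]).as_matrix().round(3),s["finger_gap"])
for a in (-112.2,-157.2): print(proj(c,[.5625+.145*np.cos(np.radians(a)),-.0222+.145*np.sin(np.radians(a)),.066]))
print(proj(c,[.5625,-.0222,.056]))
E
```

```text
2.0667 [ 0.4766336  -0.14445635  0.20405259] [[ 0.992 -0.124 -0.   ]
 [-0.124 -0.992 -0.   ]
 [-0.     0.    -1.   ]] 0.00030504012582484064
(np.float64(286.5321659383391), np.float64(159.99157895317248))
(np.float64(223.32174406783213), np.float64(241.779434440818))
(np.float64(146.72818498593142), np.float64(120.86992797899815))
```

View pics/w1.png

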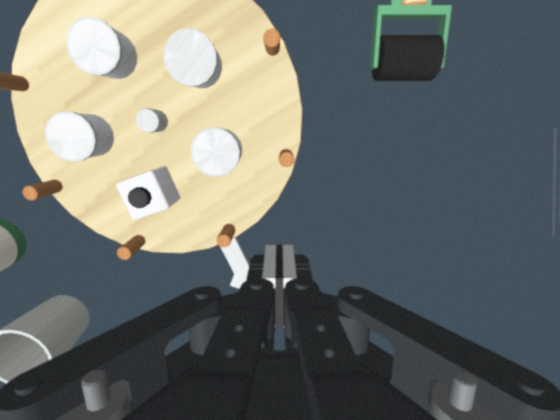

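The wrist view shows the white square can with black cap at (140,197). The push peg is at (287,157), predicted (286,160), and the stub is at (148,120), predicted (147,121). The four round tins are clearly distinct from the square can. Going down beside the peg.

servo_tool(
  series=[
    [0,0,0.05,0,0,0,0],
    [0,0,0.12,0,0,0,0],
    [0,0,0.2,0,0,0,0],
    [0,0,0.28,0,0,0,0],
    [0,0,0.36,0,0,0,0],
    [0,0,0.44,0,0,0,0],
    [0,0,0.52,0,0,0,0],
    [0,0,0.6,0,0,0,0],
    [0,0,0.67,0,0,0,0],
    [0,0,0.73,0,0,0,0],
    [0,0,0.78,0,0,0,0],
    [0,0,0.81,0,0,0,0],
    [0,0,0.82,0,0,0,0],
    [0,0,0.82,0,0,0,0],
  ],
)

```text
clock: 3.23
ee_pos: [0.4767, -0.1446, 0.04]
orientation: [0.998, -0.063, -0.0, -0.0]
contact_force: [0.3, -0.2, -0.7]
finger_gap: -0.0001
grasp_force: 0.0
```

```bash
python3 - <<'E'
from h import *
import pickle
c=pickle.load(open("w1.pkl","rb")); C=np.array([.5625,-.0222])
q=plane(c,140,197,.08)[:2]-C; print("can",np.hypot(*q),np.degrees(np.arctan2(q[1],q[0])))
# pushing path: face normal = tool x; TCP = peg - 19mm*ex + lateral 0 ; in tool frame
s=sensors.state(); R=Rotation.from_quat(s["orientation"]).as_matrix(); p0=np.array([.4766,-.1444,.04]); print(s["ee_pos"])
for d in range(-4,33,4):
    a=np.radians(-112.3+d); peg=np.r_[C+.145*np.array([np.cos(a),np.sin(a)]),.04]
    t=peg-.019*R[:,0]; print(d,t.round(4),((R.T@(t-p0))/.2).round(3))
E
```

```text
can 0.07274542729770792 168.87660046671235
[ 0.47672694 -0.14455243  0.03996459]
-4 [ 0.4794 -0.1498  0.04  ] [ 0.017  0.025 -0.   ]
0 [ 0.4886 -0.154   0.04  ] [ 0.066  0.04  -0.   ]
4 [ 0.4981 -0.1575  0.04  ] [ 0.115  0.051 -0.   ]
8 [ 0.5078 -0.1603  0.04  ] [ 0.165  0.059 -0.   ]
12 [ 0.5177 -0.1625  0.04  ] [ 0.215  0.064 -0.   ]
16 [ 0.5277 -0.1639  0.04  ] [ 0.266  0.065 -0.   ]
20 [ 0.5378 -0.1647  0.04  ] [ 0.317  0.062 -0.   ]
24 [ 0.548  -0.1647  0.04  ] [ 0.367  0.056 -0.   ]
28 [ 0.5581 -0.1641  0.04  ] [ 0.416  0.046 -0.   ]
32 [ 0.5681 -0.1627  0.04  ] [ 0.465  0.033 -0.   ]
```

servo_tool(
  series=[
    [0.01,0.015,0,0,0,0,0],
    [0.02,0.027,0,0,0,0,0],
    [0.03,0.033,0,0,0,0,0],
    [0.04,0.036,0,0,0,0,0],
    [0.05,0.038,0,0,0,0,0],
    [0.06,0.04,0,0,0,0,0],
    [0.07,0.042,0,0,0,0,0],
    [0.08,0.044,0,0,0,0,0],
    [0.09,0.046,0,0,0,0,0],
    [0.1,0.048,0,0,0,0,0],
    [0.11,0.05,0,0,0,0,0],
    [0.12,0.052,0,0,0,0,0],
    [0.13,0.054,0,0,0,0,0],
    [0.14,0.056,0,0,0,0,0],
    [0.15,0.057,0,0,0,0,0],
    [0.16,0.058,0,0,0,0,0],
    [0.17,0.06,0,0,0,0,0],
    [0.18,0.061,0,0,0,0,0],
    [0.186,0.062,0,0,0,0,0],
    [0.19,0.062,0,0,0,0,0],
  ],
)

```text
clock: 4.9
ee_pos: [0.5131, -0.1617, 0.0402]
orientation: [0.998, -0.063, 0.0, 0.0]
contact_force: [0.2, -0.1, 0.8]
finger_gap: 0.0
grasp_force: 0.0
```

servo_tool(
  series=[
    [0.005,0,0,0,0,0,0],
    [0.012,0.001,0,0,0,0,0],
    [0.02,0.002,0,0,0,0,0],
    [0.03,0.002,0,0,0,0,0],
    [0.04,0.002,0,0,0,0,0],
    [0.05,0.002,0,0,0,0,0],
    [0.06,0.002,0,0,0,0,0],
    [0.07,0.002,0,0,0,0,0],
    [0.08,0.002,0,0,0,0,0],
    [0.09,0.001,0,0,0,0,0],
    [0.1,0.001,0,0,0,0,0],
    [0.11,0,0,0,0,0,0],
    [0.12,0,0,0,0,0,0],
    [0.13,-0.001,0,0,0,0,0],
    [0.14,-0.002,0,0,0,0,0],
    [0.15,-0.003,0,0,0,0,0],
    [0.157,-0.003,0,0,0,0,0],
    [0.162,-0.004,0,0,0,0,0],
    [0.165,-0.004,0,0,0,0,0],
    [0.165,-0.004,0,0,0,0,0],
  ],
)

```text
clock: 6.57
ee_pos: [0.5458, -0.165, 0.0402]
orientation: [0.998, -0.063, 0.0, 0.0]
contact_force: [-0.4, -0.5, 0.9]
finger_gap: 0.0002
grasp_force: 0.0
```

```bash
cat > b.py <<'E'
import sys
tag=sys.argv[1]
from m import *
import pickle
np.set_printoptions(precision=4,suppress=True)
s=sensors.state();print(s["clock"],s["ee_pos"],s["contact_force"])
for n,C in(("scene",np.array([.5606,-.0207])),("side",np.array([.5644,-.0238]))):
    c=vision.capture(n);pickle.dump(c,open(n+tag+".pkl","wb"));cv2.imwrite(f"pics/{n}{tag}.png",c["pixels"])
    P,hsv=measure(c)
    P=P[np.abs(np.hypot(*(P[:,:2]-C).T)-.145)<.008]; d=P[:,:2]-C; a=np.degrees(np.arctan2(d[:,1],d[:,0]))
    print(n,"pegs",a)
    S,V=hsv[...,1],hsv[...,2]
    for st,ce,m in comps((V<90)&(S<70),15,300):
        p=plane(c,*ce,.076); q=p[:2]-C
        if np.hypot(*q)<.1: print("cap",ce,st[4],np.hypot(*q),np.degrees(np.arctan2(q[1],q[0]))%360)
E
python3 b.py 1
```

```text
6.5667 [ 0.5458 -0.165   0.0402] [-0.3833 -0.4929  0.9225]
scene pegs [ 112.9361  157.6324   67.5443   22.4087 -107.1739  -22.3449  -66.9339]
cap [234.3913 196.8478] 46 0.0721898516754485 167.91041067542645
side pegs [ -67.2768 -112.0856  -22.1043 -157.137    23.0545  157.6705   67.8476
  112.7357]
cap [338.     201.1026] 39 0.0757599818747895 165.35647494566808
```

```bash
python3 - <<'E'
import cv2,numpy as np
a=cv2.imread("pics/scene1.png")[140:320,140:360]; b=cv2.imread("pics/side1.png")[100:280,210:430]
cv2.imwrite("pics/c1.png",np.hstack([cv2.resize(x,(400,327),interpolation=cv2.INTER_CUBIC) for x in(a,b)]))
E
```

```text
(no output)
```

View pics/c1.png

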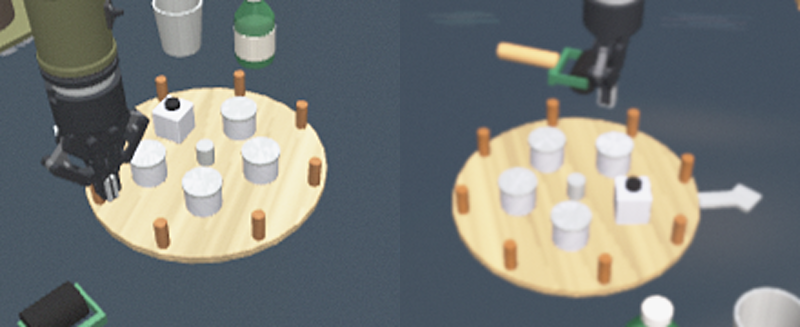

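```bash
python3 - <<'E'
from h import *
import pickle
s=sensors.state(); print(s["ee_pos"],s["qpos"])
for n,px in(("scene",(140+112*.55,140+197*.55)),("side",(210+207*.55,100+104*.55))):
    c=pickle.load(open(n+"1.pkl","rb")); print(n,px,proj(c,s["ee_pos"]),plane(c,*px,.04), proj(c,[.5083,-.157,.066]))
S,D=[pickle.load(open(n+"1.pkl","rb")) for n in("scene","side")]
o1,d1=ray(S,140+112*.55,140+197*.55);o2,d2=ray(D,210+207*.55,100+104*.55)
A=np.stack([d1,-d2],1);t=np.linalg.lstsq(A,o2-o1,rcond=None)[0];print(o1+t[0]*d1,o2+t[1]*d2)
w=pickle.load(open("w1.pkl","rb")); print("wrist cam",w["xyz"],RM(w).round(3))
E
```

```text
[ 0.54563028 -0.16502489  0.04018774] [ 0.2194054   0.85831262 -0.01137968  1.858909    0.0210783   0.42463092
 -1.50472627]
scene (201.60000000000002, 248.35000000000002) (np.float64(202.24087396658695), np.float64(256.23208512584876)) [ 0.5267655  -0.15014463  0.04      ] (np.float64(191.7227915838267), np.float64(238.081453458247))
side (323.85, 157.2) (np.float64(323.36065179380773), np.float64(165.60055429550408)) [ 0.54941301 -0.19919655  0.04      ] (np.float64(338.5129406786778), np.float64(161.34836279873133))
[ 0.54800441 -0.16384396  0.06571664] [ 0.54584137 -0.16499306  0.06689093]
wrist cam [ 0.54461568 -0.15356912  0.37332334] [[-0.124  0.956  0.267]
 [-0.992 -0.119 -0.034]
 [-0.001 -0.27   0.963]]
```

The finger swept over the peg without turning the disc. Triangulation puts the visible fingertip at z≈0.066 while the state reports 0.040, so it passed just above the peg. I go back and come down lower.

servo_tool(
  series=[
    [0,0,-0.06,0,0,0,0],
    [0,0,-0.12,0,0,0,0],
    [-0.05,-0.01,-0.12,0,0,0,0],
    [-0.12,-0.02,-0.12,0,0,0,0],
    [-0.2,-0.03,-0.12,0,0,0,0],
    [-0.28,-0.04,-0.12,0,0,0,0],
    [-0.34,-0.042,-0.12,0,0,0,0],
    [-0.355,-0.042,-0.1,0,0,0,0],
    [-0.355,-0.042,-0.05,0,0,0,0],
    [-0.355,-0.042,0,0,0,0,0],
    [-0.355,-0.042,0.04,0,0,0,0],
    [-0.355,-0.042,0.07,0,0,0,0],
    [-0.355,-0.042,0.08,0,0,0,0],
    [-0.355,-0.042,0.08,0,0,0,0],
  ],
)

```text
clock: 7.83
ee_pos: [0.4762, -0.1476, 0.0232]
orientation: [0.998, -0.063, -0.001, -0.0]
contact_force: [0.1, 0.5, -0.6]
finger_gap: -0.0001
grasp_force: 0.0
```

```bash
python3 b.py 2; python3 - <<'E'
import cv2,numpy as np
from h import *
import pickle
s=sensors.state()
for n in("scene","side"):
    c=pickle.load(open(n+"2.pkl","rb")); print(n,proj(c,s["ee_pos"]))
a=cv2.imread("pics/scene2.png")[170:290,130:280]; b=cv2.imread("pics/side2.png")[100:220,280:430]
cv2.imwrite("pics/c2.png",np.hstack([cv2.resize(x,(400,320),interpolation=cv2.INTER_CUBIC) for x in(a,b)]))
E
```

```text
7.8333 [ 0.4762 -0.1476  0.0232] [ 0.1174  0.5311 -0.5513]
scene pegs [ 112.8821  157.6324   67.7167   22.5662 -111.7362  -22.2922  -67.0372]
cap [234.3913 196.8478] 46 0.0721898516754485 167.91041067542645
side pegs [ -67.2768 -112.0856  -22.1043 -157.2143   23.0545  157.7529   67.7641
  112.7213]
cap [338.     201.1026] 39 0.0757599818747895 165.35647494566808
scene (np.float64(188.79800028501313), np.float64(242.4821084324937))
side (np.float64(349.47364216899143), np.float64(178.42005505275546))
```

View pics/c2.png

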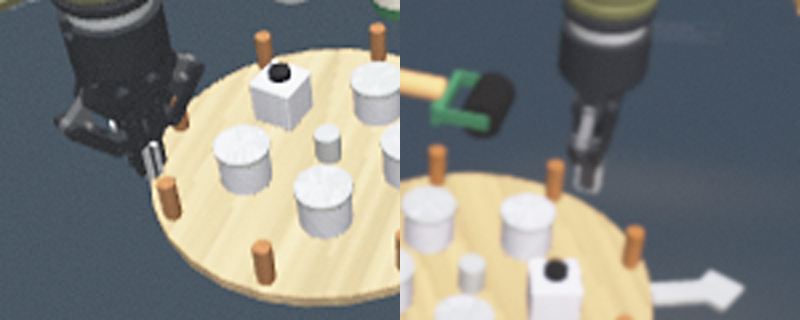

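Tip now at z≈0.043, beside the peg, between peg top and disc. Pushing slowly.

servo_tool(
  series=[
    [0.01,0.006,0,0,0,0,0],
    [0.02,0.012,0,0,0,0,0],
    [0.03,0.017,0,0,0,0,0],
    [0.04,0.02,0,0,0,0,0],
    [0.05,0.022,0,0,0,0,0],
    [0.06,0.024,0,0,0,0,0],
    [0.07,0.026,0,0,0,0,0],
    [0.08,0.028,0,0,0,0,0],
    [0.09,0.03,0,0,0,0,0],
    [0.1,0.032,0,0,0,0,0],
    [0.11,0.034,0,0,0,0,0],
    [0.12,0.036,0,0,0,0,0],
    [0.13,0.038,0,0,0,0,0],
    [0.14,0.04,0,0,0,0,0],
    [0.15,0.041,0,0,0,0,0],
    [0.16,0.042,0,0,0,0,0],
    [0.17,0.044,0,0,0,0,0],
    [0.18,0.045,0,0,0,0,0],
    [0.186,0.046,0,0,0,0,0],
    [0.19,0.046,0,0,0,0,0],
  ],
)

```text
clock: 9.6
ee_pos: [0.5133, -0.1617, 0.0242]
orientation: [0.998, -0.063, 0.0, 0.0]
contact_force: [-1.7, -1.1, 0.7]
finger_gap: -0.0003
grasp_force: 0.8
```

```bash
python3 b.py 3
```

```text
9.6 [ 0.5133 -0.1617  0.0242] [-1.6675 -1.1238  0.6763]
scene pegs [ 122.918   168.0066   77.521    32.316  -101.8704  -12.3894  -57.1173]
cap [230.2174 199.087 ] 46 0.07247390486302017 177.7844262016075
side pegs [ -57.5179 -101.57    -11.871  -147.2898   32.8401  167.7979   78.092
  122.6891]
cap [339.5294 197.4118] 34 0.07541994556014463 175.02851003094216
```

servo_tool(
  series=[
    [0.005,0,0,0,0,0,0],
    [0.015,0.001,0,0,0,0,0],
    [0.026,0.002,0,0,0,0,0],
    [0.037,0.002,0,0,0,0,0],
    [0.048,0.002,0,0,0,0,0],
    [0.059,0.002,0,0,0,0,0],
    [0.07,0.002,0,0,0,0,0],
    [0.081,0.002,0,0,0,0,0],
    [0.092,0.001,0,0,0,0,0],
    [0.103,0.001,0,0,0,0,0],
    [0.114,0,0,0,0,0,0],
    [0.125,0,0,0,0,0,0],
    [0.136,-0.001,0,0,0,0,0],
    [0.147,-0.002,0,0,0,0,0],
    [0.158,-0.003,0,0,0,0,0],
    [0.169,-0.005,0,0,0,0,0],
    [0.18,-0.007,0,0,0,0,0],
    [0.19,-0.009,0,0,0,0,0],
    [0.198,-0.01,0,0,0,0,0],
    [0.202,-0.011,0,0,0,0,0],
  ],
)

```text
clock: 11.37
ee_pos: [0.5537, -0.1645, 0.0242]
orientation: [0.998, -0.063, 0.0, -0.0]
contact_force: [-1.6, -1.5, 0.4]
finger_gap: 0.0005
grasp_force: 0.7
```

```bash
python3 b.py 4; python3 - <<'E'
from m import *
import pickle
# pointer line and cap by both-view triangulation; disc axis from ptr shaft line
w=vision.capture("wrist");cv2.imwrite("pics/w4.png",w["pixels"]);pickle.dump(w,open("w4.pkl","wb"))
for n,C in(("scene",np.array([.5606,-.0207])),("side",np.array([.5644,-.0238]))):
    c=pickle.load(open(n+"4.pkl","rb"));hsv=cv2.cvtColor(c["pixels"],cv2.COLOR_BGR2HSV)
    for s,ce,m in comps((hsv[...,1]<40)&(hsv[...,2]>120),40,900):
        q=plane(c,*ce,.006)[:2]-C
        if .17<np.hypot(*q)<.24 and abs(q[1])<.1 and q[0]<0:
            v,u=np.nonzero(m); X=np.array([plane(c,a,b,.006)[:2] for a,b in zip(u,v)])-C
            vx,vy,x0,y0=cv2.fitLine(X.astype(np.float32),cv2.DIST_L2,0,.01,.01).ravel()
            print(n,s[4],"centroid",np.degrees(np.arctan2(q[1],q[0]))%360,"dir",np.degrees(np.arctan2(vy,vx))%180+180,"offset of axis from line mm",1e3*(x0*vy-y0*vx))
E
```

```text
11.3667 [ 0.5537 -0.1645  0.0242] [-1.5948 -1.5077  0.3806]
scene pegs [138.9971  93.7474  48.0637   3.4528 -86.0431 -41.1242]
cap [224.2708 203.875 ] 48 0.07314051032645559 194.71520402051408
side pegs [ -85.623   -41.1057 -131.2633    4.1069 -176.0854   49.114   138.7377
   93.8219]
cap [339.8919 191.027 ] 37 0.07479212736485863 191.37059266427116
scene 115 centroid 180.9832171667074 dir 236.28214 offset of axis from line mm -186.34308
scene 49 centroid 199.30911377983583 dir 331.67902 offset of axis from line mm 169.03773
side 388 centroid 195.2273492924154 dir 199.00018 offset of axis from line mm -13.354007
```

View pics/w4.png

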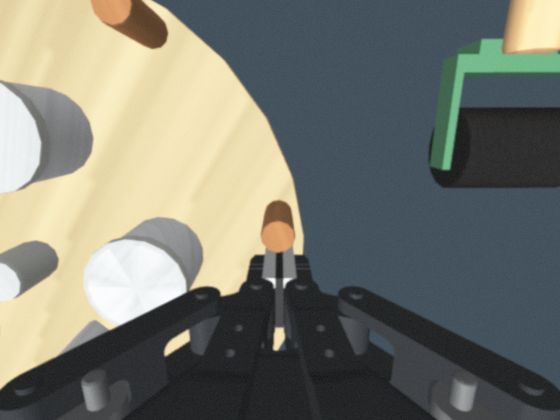

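servo_tool(
  series=[
    [0.004,0,0,0,0,0,0],
    [0.01,-0.001,0,0,0,0,0],
    [0.017,-0.003,0,0,0,0,0],
    [0.024,-0.005,0,0,0,0,0],
    [0.031,-0.007,0,0,0,0,0],
    [0.036,-0.009,0,0,0,0,0],
    [0.038,-0.01,0,0,0,0,0],
    [0.038,-0.01,0,0,0,0,0],
  ],
)

```text
clock: 12.18
ee_pos: [0.5614, -0.1636, 0.0242]
orientation: [0.998, -0.063, 0.0, 0.0]
contact_force: [-1.6, -1.1, 0.3]
finger_gap: -0.0002
grasp_force: 0.3
```

servo_tool(
  series=[
    [-0.02,0.01,0,0,0,0,0],
    [-0.06,0.02,0,0,0,0,0],
    [-0.12,0.02,0,0,0,0,0],
    [-0.15,0.02,-0.08,0,0,0,0],
    [-0.15,0.02,-0.2,0,0,0,0],
    [-0.18,0.02,-0.35,0,0,0,0],
    [-0.25,0.06,-0.5,0,0,0,0],
    [-0.33,0.15,-0.65,0,0,0,0],
    [-0.42,0.25,-0.78,0,0,0,0],
    [-0.5,0.35,-0.87,0,0,0,0],
    [-0.55,0.4,-0.9,0,0,0,0],
    [-0.55,0.4,-0.9,0,0,0,0],
    [-0.55,0.4,-0.9,0,0,0,0],
  ],
)

```text
clock: 13.27
ee_pos: [0.4412, -0.2294, 0.2045]
orientation: [0.998, -0.064, 0.001, 0.0]
contact_force: [0.8, 0.6, -0.1]
finger_gap: -0.0001
grasp_force: 0.0
```

```bash
python3 b.py 5; python3 - <<'E'
from m import *
import pickle
w=vision.capture("wrist");cv2.imwrite("pics/w5.png",w["pixels"]);pickle.dump(w,open("w5.pkl","wb"))
print(proj(w,[.5625,-.0222,.056]))
E
```

```text
13.2667 [ 0.4412 -0.2294  0.2045] [ 0.8365  0.6186 -0.1212]
scene pegs [ 141.9949   96.9797 -172.9098   51.7514 -127.7706    6.6303  -82.7245
  -38.0602]
cap [223.3061 204.9388] 49 0.07332649243029972 198.05000293272008
side pegs [ -82.9729  -38.0167 -128.495     7.0311 -172.9375   52.2045  141.8684
   96.9965]
cap [339.7353 189.6471] 34 0.0749363436559847 194.9392649007271
(np.float64(55.35083302955806), np.float64(95.91918278618282))
```

View pics/w5.png

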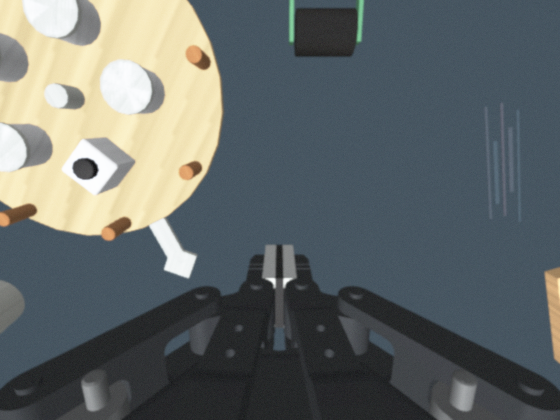

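The wrist view shows the can cap at (85,169), stub at (57,95) and the whole pointer from (158,222) to (180,274). The can is nearly in line, so I measure the angle.

```bash
cat > e.py <<'E'
from m import *
import pickle,sys
def ang(q): return np.degrees(np.arctan2(q[1],q[0]))%360
w=pickle.load(open(sys.argv[1],"rb"));C=np.array([.5625,-.0222])
hsv=cv2.cvtColor(w["pixels"],cv2.COLOR_BGR2HSV);S,V=hsv[...,1].astype(int),hsv[...,2].astype(int)
for s,ce,m in comps((S<60)&(V>150),150,3000):
    q=plane(w,*ce,.006)[:2]-C
    if .16<np.hypot(*q)<.25:
        v,u=np.nonzero(m);X=np.array([plane(w,a,b,.006)[:2] for a,b in zip(u,v)])-C
        vx,vy,x0,y0=cv2.fitLine(X.astype(np.float32),cv2.DIST_L2,0,.01,.01).ravel(); R=np.hypot(*X.T)
        print("ptr",ce,s[4],ang(q),R.min(),R.max(),"dir",ang((vx,vy)),"axis off mm",1e3*(x0*vy-y0*vx),"tip",ang(X[R.argmax()]))
    q=plane(w,*ce,.056)[:2]-C
    if np.hypot(*q)<.02: print("stub",ce,q)
for s,ce,m in comps((V<80)&(S<130),100,1500):
    q=plane(w,*ce,.079)[:2]-C
    if np.hypot(*q)<.1: print("cap",ce,s,np.hypot(*q),ang(q))
E
python3 e.py w5.pkl; python3 - <<'E'
from m import *
import pickle
# triangulated cap & pointer-centroid from scene0/side0/1.. mean C
C=np.array([.5625,-.0222])
def ang(q): return np.degrees(np.arctan2(q[1],q[0]))%360
S,D=[pickle.load(open(n+"5.pkl","rb")) for n in("scene","side")]
def tri(a,b):
    o1,d1=ray(S,*a);o2,d2=ray(D,*b);t=np.linalg.lstsq(np.stack([d1,-d2],1),o2-o1,rcond=None)[0];return (o1+t[0]*d1+o2+t[1]*d2)/2
p=tri((223.3,204.94),(339.74,189.65));print("cap tri",p,ang(p[:2]-C))
p=tri((180.8,212.98),(391.29,208.8));print("ptr",p,ang(p[:2]-C))
E
```

```text
ptr [171.43229462 235.95864023] 1765 198.97800868680483 0.12491688311684557 0.24470807176242862 dir 356.01202 axis off mm 71.85701 tip 196.7257776926028
cap [ 85.61065574 166.30327869] [ 74 159  24  19 244] 0.07345106462018239 199.1682756556052
cap tri [ 0.49158474 -0.043457    0.07610404] 196.68621004707597
ptr [ 0.36526381 -0.08139284  0.00537963] 196.70510216674634
```

```bash
sed -i 's/(S<60)&(V>150),150/(S<30)\&(V>170),100/; s/^w=pickle/np.set_printoptions(precision=4,suppress=True)\nw=pickle/' e.py; python3 e.py w5.pkl; python3 - <<'E'
from m import *
import pickle
w=pickle.load(open("w5.pkl","rb"));h=cv2.cvtColor(w["pixels"],cv2.COLOR_BGR2HSV)
print(h[245,150:190].tolist()); print(h[168,66:120:2].tolist()); print(h[150:190:2,85].tolist()); print(h[95,40:75:2].tolist())
E
```

```text
stub [55.7615 95.2451] [ 0.0006 -0.0006]
ptr [172.3582 249.7399] 1234 196.42649037587233 0.1582707697584403 0.24417170083763365 dir 16.366795 axis off mm 0.188604 tip 196.43890310348306
cap [ 85.6107 166.3033] [ 74 159  24  19 244] 0.07345106462018239 199.1682756556052
[[104, 68, 98], [103, 67, 99], [102, 68, 98], [104, 62, 98], [102, 74, 100], [103, 69, 100], [104, 67, 99], [104, 68, 98], [101, 68, 101], [100, 38, 122], [98, 17, 185], [95, 7, 230], [90, 3, 241], [90, 3, 245], [90, 3, 247], [90, 3, 247], [90, 3, 247], [90, 3, 246], [90, 2, 246], [90, 3, 244], [96, 5, 243], [90, 3, 243], [83, 4, 244], [90, 3, 244], [90, 4, 245], [90, 3, 244], [90, 3, 244], [83, 4, 242], [84, 5, 232], [84, 7, 190], [70, 5, 140], [90, 16, 112], [102, 49, 104], [102, 63, 101], [103, 66, 97], [101, 71, 97], [104, 68, 97], [103, 64, 99], [105, 68, 97], [102, 73, 94]]
[[120, 1, 254], [120, 1, 254], [110, 3, 254], [106, 16, 179], [120, 7, 75], [140, 10, 76], [120, 13, 76], [135, 6, 79], [90, 3, 80], [120, 3, 77], [120, 3, 79], [90, 6, 80], [120, 7, 77], [150, 4, 61], [138, 41, 31], [105, 31, 33], [108, 16, 202], [105, 2, 253], [105, 2, 254], [120, 1, 254], [105, 2, 254], [110, 3, 254], [100, 3, 253], [110, 3, 253], [110, 3, 250], [105, 5, 222], [110, 5, 141]]
[[120, 1, 254], [90, 1, 254], [90, 1, 254], [105, 2, 253], [111, 14, 129], [130, 14, 56], [120, 4, 71], [150, 10, 74], [135, 6, 79], [135, 6, 81], [150, 6, 80], [0, 0, 82], [140, 10, 80], [120, 3, 82], [128, 11, 90], [107, 7, 247], [90, 1, 254], [90, 1, 254], [120, 1, 254], [20, 15, 247]]
[[24, 57, 246], [24, 58, 245], [22, 26, 243], [75, 2, 241], [90, 3, 240], [90, 3, 244], [100, 3, 246], [90, 2, 245], [80, 3, 245], [90, 3, 244], [90, 3, 244], [83, 4, 242], [90, 4, 241], [84, 6, 231], [45, 7, 140], [40, 7, 114], [40, 7, 114], [42, 11, 112]]
```

```bash
sed -i 's/(V<80)&(S<130),100,1500/(V>45)\&(V<100)\&(S<25),100,1500/; s/\*ce,.079/*ce,.080/' e.py; python3 e.py w5.pkl
```

```text
stub [55.7615 95.2451] [ 0.0006 -0.0006]
ptr [172.3582 249.7399] 1234 196.42649037587233 0.1582707697584403 0.24417170083763365 dir 16.366795 axis off mm 0.188604 tip 196.43890310348306
cap [ 83.6759 168.5648] [ 74 159  22  20 324] 0.07460893574931622 197.36800897660953
```

The can is within about 1° of the pointer (wrist 197.4° vs 196.4°, two-view 196.7° vs 196.7°). I move the hand clear and hand in.

servo_tool(
  series=[
    [-0.05,0.1,-0.03,0,0,0,0],
    [-0.1,0.25,-0.06,0,0,0,0],
    [-0.2,0.4,-0.1,0,0,0,0],
    [-0.25,0.52,-0.1,0,0,0,0],
    [-0.3,0.6,-0.1,0,0,0,0],
    [-0.3,0.6,-0.1,0,0,0,0],
    [-0.3,0.6,-0.1,0,0,0,0],
    [-0.3,0.6,-0.1,0,0,0,0],
  ],
)

```text
clock: 14.08
ee_pos: [0.3684, -0.3389, 0.2236]
orientation: [0.998, -0.062, -0.0, -0.001]
contact_force: [-0.1, 0.4, -1.0]
finger_gap: -0.0002
grasp_force: 0.0
```

```bash
python3 b.py 6; python3 -c "
from rig import order; print(order.sign_off())"
```

```text
14.0833 [ 0.3684 -0.3389  0.2236] [-0.1371  0.3941 -0.9761]
scene pegs [ 141.9914   96.9797 -173.0667   51.5393 -127.8332    6.7208  -82.7395
  -38.0602]
cap [223.3061 204.9388] 49 0.07332649243029972 198.05000293272008
side pegs [ -82.9729  -38.0167 -128.4129    6.9844 -172.9351   52.2084  141.8684
   96.978 ]
cap [339.5588 189.7353] 34 0.07449614142496913 194.7294131779337
the job is handed in; nothing more can be done
None
```

The carousel is turned about 30° so the square can stands in line with the pointer to within about 1° by camera. The hand is clear, the disc was at rest at hand-in, and I handed the job in at 14 s (the sign-off gave no verdict).

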